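# Pack the dye crate and hold its cover down

## Task

Stand the two white-capped amber dye jars upright in the two free cells of the divided crate (the cells with yellow pads), one jar per cell. Then pick up the plywood cover by its square grip, slide it over the brass pin at the middle of the crate until it drops on, square with the crate, and press it fully down on its sprung seat so that the catches could be turned. Finish while still holding the cover pressed down; leave the green jars in their cells and the other things on the bench alone.

Things in the scene. Friction and masses are not known exactly. Their poses are not given: they have to be found in the camera images.
- jar_a_mid (a point): amber glass dye jar with white cap, a plain upright cylinder 42 mm in diameter and 66 mm high, about 0.13 kg, standing on the bench; this point is its centre, half-way up (33 mm above its foot). Grip it in its upper half: the crate's pin stands higher than the jars
- jar_b_mid (a point): the second amber jar with white cap, the same as the first; the point is its centre
- jar_c: green jar with black cap, same size, already in a cell of the crate; origin at the centre of its foot. Stays in its cell
- jar_d: the second green jar with black cap, already in a cell; origin at the centre of its foot. Stays in its cell
- pad_1_top (a point): centre of the top of a yellow round pad (60 mm in diameter, 2 mm thick) at the middle of a free cell, 8 mm above the bench; a jar is to stand here
- pad_2_top (a point): the same for the other free cell's yellow pad
- crate_mid (a point): middle of the crate's inner floor, 6 mm above the bench; x and y axes run along the crate's sides. The crate is fixed, of light wood, 200 x 200 mm outside, walls 6 mm thick and 38 mm high, with a cross of 4 mm dividers 34 mm high making 4 cells 92 mm square, whose centres lie 48 mm from the middle along both axes. At the middle stands a post of 22 mm diameter with a red round sprung seat (40 mm in diameter, its top 88 mm above the bench at rest) and the brass pin through it
- pin_top (a point): tip of the upright brass locating pin at the crate's middle, 102 mm above the bench, 14 mm above the seat at rest. The pin is 12 mm in diameter, its top 4 mm taper to 7 mm
- seat (a joint): travel of the red sprung seat in m: 0 at rest (up), 0.008 fully down at its stop, where its top is 80 mm above the bench. About 4.5 N start it moving and 9.5 N hold it fully down; the cover's own weight does not press it down
- cover_grip (a point): centre of the cover's dark wooden square grip; the grip is 32 x 32 mm and 34 mm high, sides parallel to the cover's, standing at the middle of the cover. This point is 45 mm above the cover's underside, 17 mm below the grip's top; below the grip is a hub 36 mm square and 20 mm high on the plate. Cover about 0.24 kg
- cover_hole (a point): middle of the underside of the cover and mouth of its blind hole, 15 mm in diameter and 28 mm deep, under the grip, open only below. The cover is a plywood plate 160 x 160 x 8 mm lying on the bench; x and y axes run along its sides; any quarter turn fits
- awl: red-handled awl lying on the bench near the robot, 150 mm long; bystander
- mallet: hammer lying to the right of the crate, 240 mm long; bystander
- spool: thread spool, 36 mm in diameter, 40 mm high, standing near the robot; bystander
- wax: low green tin of wax, 64 mm in diameter, 35 mm high, standing to the left of the cover; bystander
Mind the look-alikes: they are no part of the job. Leave any purple look-alike of the jar_d alone.

How it is judged:
On the way, in this order (a step that is already met when the one before it is completed fails the run):
1. both amber jars stand upright in the free cells, one per cell, let go (((horizontal distance between jar_a_mid and pad_1_top below 0.033 m and z of jar_a_mid in the frame of pad_1_top below 0.038 m and angle between each of jar_a_mid, jar_b_mid's own z axis and vertical below 0.1 rad and horizontal distance between jar_b_mid and pad_2_top below 0.033 m and z of jar_b_mid in the frame of pad_2_top below 0.038 m) or (horizontal distance between jar_a_mid and pad_2_top below 0.033 m and z of jar_a_mid in the frame of pad_2_top below 0.038 m and angle between each of jar_a_mid, jar_b_mid's own z axis and vertical below 0.1 rad and horizontal distance between jar_b_mid and pad_1_top below 0.033 m and z of jar_b_mid in the frame of pad_1_top below 0.038 m)) and contact force between the fingers and jar_a below 0.2 N and contact force between the fingers and jar_b below 0.2 N), for 0.2 s.
2. the cover has dropped onto the pin (horizontal distance between cover_hole and pin_top below 0.004 m and z of cover_hole in the frame of pin_top below -0.011 m), for 0.1 s.
At the end, for the whole second after the job is handed in: Amber jars upright, one per yellow-pad cell (within 33 mm of the pad's centre); green jars upright in theirs; cover on the pin (4 mm), level (0.08 rad), square with the crate (0.15 rad, any quarter turn) and held by the fingers with the seat at least 6 mm down through the last second (all of step 1 and angle between each of jar_c, jar_d's own z axis and vertical below 0.1 rad and z of each of jar_c, jar_d in the frame of crate_mid below 0.006 m and horizontal distance between cover_hole and pin_top below 0.004 m and z of cover_hole in the frame of pin_top below -0.018 m and angle between cover_hole's own z axis and vertical below 0.08 rad and (angle between the x axis of cover_hole and the x axis of crate_mid, either way round below 0.15 rad or angle between the x axis of cover_hole and the y axis of crate_mid, either way round below 0.15 rad) and value of joint seat above 0.006 m and contact force between the fingers and cover above 2 N); the arm keeps its last pose, push and grip.
It fails at once if a green jar is tipped over or taken out of its cell (angle between any of jar_c, jar_d's own z axis and vertical above 0.5 rad or distance of any of jar_c, jar_d from where it was at the start of the episode above 0.05 m).
It fails at once if the awl, hammer, spool or wax tin is pushed more than 3 cm away (distance of any of awl, mallet, spool, wax from where it was at the start of the episode above 0.03 m).
It also fails if it takes over 72 s, if anything falls off the work surface, if the arm or the gripper's body presses on something with over 40 N, if the wrist force passes 120 N, or if a joint passes its speed limit or range.

## Robot

A 6-joint arm with a two-finger parallel gripper is mounted at the origin on the work surface. World frame = base frame: x ahead of the robot, y to its left, z up, the work surface at z = 0. Lengths are in m, angles in rad, forces in N, time in s.
With the tool pointing down it reaches from about 0.35 to 0.8 m from the base axis. Payload 7.3 kg.
Tool frame: the origin (TCP) lies midway between the tips of the shut fingers; the grasp point (between the pads) lies 19 mm behind it (robot.grip_depth is the distance from the TCP to the grasp point, in m); z points along the fingers, y is the line along which they close (so a half turn about z gives the same grasp; the last joint's range is limited). The gripper opens to 85 mm and grips with 20 to 120 N. Pads are 22 mm wide; open, the fingers measure 114 mm over their backs; the gripper's body (76 mm by 85 mm) begins 54 mm behind the grasp point. The pads swing forward as they close: fully open they stand 13 mm farther back than shut.
Start: joints at [1.201, 0.342, 1.524, -0, 1.275, -0.146], TCP at [0.116, 0.512, 0.231] pointing down, gripper open.
Joint ranges: [-2.53, 2.53], [-0.77, 2.02], [0.04, 2.7], [-1, 4.14], [0.28, 2.66], [-3.11, 3.11]. Speed limits (rad/s): [2.57, 2.57, 3.14, 3.14, 3.14, 3.14].

## Interface

Orientations are given as a unit quaternion [x, y, z, w].
In Python, from station import readout, imaging, robot gives the robot as it stands.
- The arm moves only by the tool send_rows, never from a script. Its arguments are lists of equal length, an entry for each row: "dp": the shift along the world's x, y, z in m, a list of three; "rot": the turn, a rotation vector about the world's x, y, z in degrees, a list of three; "claw": the gripper's target within -1 to 1 (fully open at 1, half-way at 0, shut at -1). A call has 1 to 8 rows; each row is the pose to reach, as a shift and turn from the pose commanded when the call began; what a row does not reach only later rows make up. A row lasts 1/12 s, in which the tool goes at most 41.7 mm and 7.16 degrees, less where a joint would pass 70% of its speed; a pose out of reach is approached as far as the arm can. A call with a gripper value outside its range is refused whole. The fingers move at their own pace and stop on an object; "force" is the grip in N (left out, the last holds). Time passes only in rows, so rows that repeat a pose let the fingers close. It gives the time, the measured TCP pose, the force, the opening and the grip force at its end, in the units of the state.
- readout.get_obs(): the state, without advancing time (a new reading comes with each control period).
- imaging.capture(name): name is "scene" or "top"; returns a dict with "img" (400x640x3 uint8, blue, green, red), "camera_matrix" (3x3 intrinsics, pixels), "origin" and "rotation" of the camera in the world. Camera axes: x right, y down, z forward; pixel columns grow to the right and rows downward; lengths in m; the calibration is good to about 2 mm. A picture is of the moment at which its call begins. There is no depth.
- robot.close_job(): hands the job in; it is judged then, once.
The state is a dict: "time": time; "q": joint angles; "joint_velocities": joint speeds; "joint_torque": joint torques, N m; "ee_pos": TCP position; "tcp_rot": TCP orientation; "force": force on the tool from outside, world axes, zero at the start; "wrist_torque": the same for the moment, N m; "width": finger opening in m; "gripper_force": force on a finger pad.
Only numpy, scipy, OpenCV 4.12 (cv2) and the standard library are available. Lean on these libraries where they do the work, as an engineer would, in place of code of your own. Each camera call takes 0.05 s, during which the arm holds its last target. There are 200 camera calls.

## Working session

There is one attempt and no reset: what is moved stays moved. The work goes in short steps, Python scripts to look and compute and a tool call to move; the robot and the scene stay as the last step left them, time stands still between calls to the robot, and variables do not carry over. Pictures are saved under pics/ and viewed, at most 10 in all, crops included, and the job is handed in when it is done.

Besides the shell and the picture viewer there is one more tool, called after "Call:" as name(argument=value, ...) on one line, values as JSON. send_rows: Moves the arm, as the interface text tells. Its arguments: {"type":"object","properties":{"dp":{"type":"array","items":{"type":"array","items":{"type":"number"}}},"rot":{"type":"array","items":{"type":"array","items":{"type":"number"}}},"claw":{"type":"array","items":{"type":"number"}},"force":{"type":"number"}},"required":["dp","rot","claw"]}

```bash
mkdir -p pics; cat > h.py <<'E'
import numpy as np, cv2
from station import readout, imaging, robot
def cap(n):
    return imaging.capture(n)
def ray(c,u,v,z):
    d=c["rotation"]@np.linalg.inv(c["camera_matrix"])@np.array([u,v,1.0])
    o=np.array(c["origin"]); return o+d*(z-o[2])/d[2]
def proj(c,p):
    q=np.array(c["camera_matrix"])@(np.array(c["rotation"]).T@(np.array(p)-np.array(c["origin"]))); return q[:2]/q[2]
E
python3 - <<'E'
from h import *
for n in("scene","top"):
    c=cap(n); cv2.imwrite(f"pics/{n}0.png",c["img"]); print(n,c["origin"],c["rotation"],c["camera_matrix"])
E
```

```text
scene [ 1.0053506  -0.17512143  0.92810152] [ 0.81683314  0.50988056 -0.14624181 -0.22675708] [[409.92939277   0.         319.62736275]
 [  0.         409.92939277 205.17023635]
 [  0.           0.           1.        ]]
top [0.4200059  0.02239784 1.49624518] [ 0.71016356 -0.70244395  0.02788452 -0.03824483] [[486.15668637   0.         327.63273611]
 [  0.         486.15668637 193.86689912]
 [  0.           0.           1.        ]]
```

View pics/top0.png

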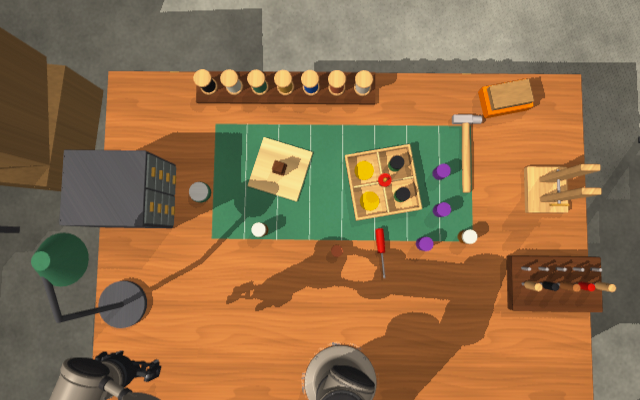

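View pics/scene0.png

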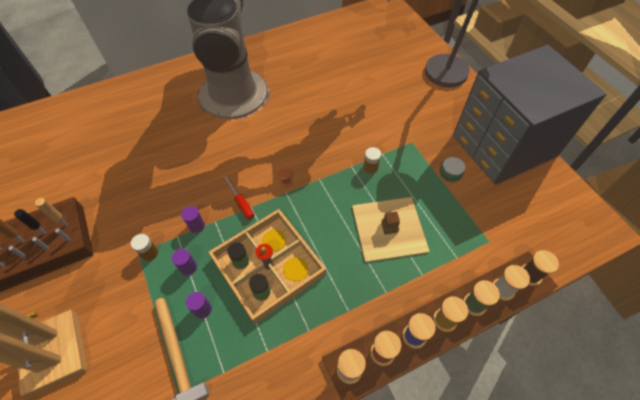

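Top view: white caps at (259,229) and (470,237); free yellow pads at (366,170) and (371,201); red seat at (384,181); cover grip at (279,168). The purple jars, at (443,171), (443,209) and (426,243), are decoys. The spool is near (336,250) and the awl at (381,245).

```bash
sed -i 's/^    return imaging.capture(n)/    c=imaging.capture(n); c["rotation"]=R.from_quat(c["rotation"]).as_matrix(); return c/; 1a from scipy.spatial.transform import Rotation as R' h.py
cat >> h.py <<'E'
def blobs(c,lo,hi,win,amin=20):
    h=cv2.cvtColor(c["img"],cv2.COLOR_BGR2HSV); m=cv2.inRange(h,lo,hi)
    k=np.zeros_like(m); x0,y0,x1,y1=win; k[y0:y1,x0:x1]=255
    n,_,s,ce=cv2.connectedComponentsWithStats(m&k)
    return [(ce[i].round(1),s[i,4],s[i,:4]) for i in range(1,n) if s[i,4]>=amin],m&k
E
python3 - <<'E'
from h import *
t=cap("top"); s=cap("scene")
for c,n,ws in((t,"top",[(245,215,275,243),(458,225,484,250)]),(s,"scene",[(355,140,390,175),(125,228,160,262)])):
    for w in ws: 
        for b in blobs(c,(0,0,140),(179,70,255),w)[0]: print(n,"cap",b,ray(c,*b[0],.066 if n=="top" else .066).round(4))
for c,w in((t,(340,140,425,225)),(s,(200,205,330,320))):
    for nm,lo,hi,z in(("yel",(22,150,120),(35,255,255),.008),("red",(0,180,110),(6,255,255),.088),("blk",(0,0,0),(179,140,60),.066)):
        for b in blobs(c,lo,hi,w)[0]: print(nm,b,ray(c,*b[0],z).round(4))
# plates: crate rim & cover outline in top (light wood)
for nm,w,z in(("cover",(240,130,320,205),.008),("crate",(338,138,428,226),.038)):
    _,m=blobs(t,(12,40,120),(32,190,255),w)
    m=cv2.morphologyEx(m,cv2.MORPH_OPEN,np.ones((2,2)))
    cn=max(cv2.findContours(m,0,2)[0],key=cv2.contourArea)
    P=np.array([ray(t,*p[0],z)[:2] for p in cn],np.float32); print(nm,cv2.minAreaRect(P*1000), cv2.minAreaRect(cn))
_,m=blobs(t,(0,60,0),(25,255,110),(262,150,298,186)); 
for b in _ : print("grip",b,ray(t,*b[0],.062).round(4))
for nm,w in(("spool",(325,240,348,262)),):
    for b in blobs(t,(0,120,60),(12,255,255),w)[0]: print(nm,b,ray(t,*b[0],.04).round(4))
_=blobs(t,(0,190,110),(6,255,255),(365,225,395,285))[0]
for b in _:print("awl",b,ray(t,*b[0],.01).round(4), [ray(t,u,v,.01).round(3) for u,v in ((381,228),(384,278))])
I=cv2.resize(t["img"][120:280,230:490],None,fx=3,fy=3,interpolation=cv2.INTER_CUBIC); cv2.imwrite("pics/z1.png",I)
E
```

```text
top cap (array([258. , 229.1]), np.int32(176), array([251, 222,  15,  15], dtype=int32)) [0.4479 0.2478 0.066 ]
top cap (array([469.1, 236.1]), np.int32(170), array([462, 229,  15,  15], dtype=int32)) [ 0.4345 -0.3703  0.066 ]
scene cap (array([374.8, 154.4]), np.int32(175), array([366, 148,  24,  18], dtype=int32)) [0.4536 0.2489 0.066 ]
scene cap (array([139.6, 241.6]), np.int32(225), array([131, 234,  19,  16], dtype=int32)) [ 0.4345 -0.3742  0.066 ]
yel (array([363.9, 169.9]), np.int32(289), array([355, 161,  19,  19], dtype=int32)) [ 0.635 -0.066  0.008]
yel (array([369.2, 200.6]), np.int32(287), array([360, 191,  19,  20], dtype=int32)) [ 0.5401 -0.0827  0.008 ]
red (array([384.4, 179.5]), np.int32(129), array([378, 173,  14,  14], dtype=int32)) [ 0.5958 -0.1211  0.088 ]
blk (array([396.5, 162.3]), np.int32(148), array([390, 156,  14,  14], dtype=int32)) [ 0.6503 -0.1591  0.066 ]
blk (array([402.5, 193.9]), np.int32(146), array([396, 188,  14,  13], dtype=int32)) [ 0.5563 -0.1766  0.066 ]
yel (array([274.7, 238.9]), np.int32(314), array([262, 230,  24,  21], dtype=int32)) [ 0.5
[... 689 characters left out ...]
18908691406, 169.67250061035156), (52.13729476928711, 52.42008972167969), 17.969139099121094)
crate ((592.8839111328125, -123.8315200805664), (203.40257263183594, 202.87217712402344), 10.224812507629395) ((383.81097412109375, 182.66329956054688), (67.29425048828125, 67.5940933227539), 80.13418579101562)
grip (array([280.9, 168.9]), np.int32(76), array([273, 163,  14,  12], dtype=int32)) [0.6278 0.1844 0.062 ]
spool (array([337.4, 250.7]), np.int32(169), array([330, 242,  18,  18], dtype=int32)) [0.387  0.0135 0.04  ]
awl (array([380. , 240.3]), np.int32(187), array([376, 228,   9,  25], dtype=int32)) [ 0.4193 -0.1158  0.01  ] [array([ 0.457, -0.119,  0.01 ]), array([ 0.306, -0.128,  0.01 ])]
```

View pics/z1.png

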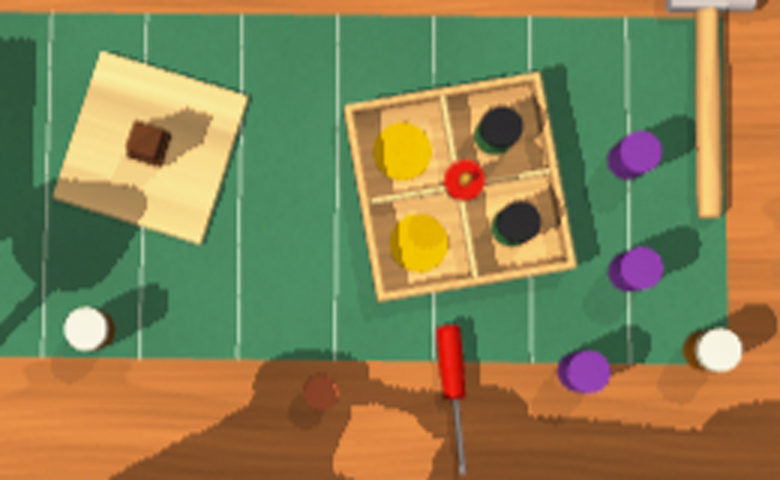

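```bash
python3 - <<'E'
from h import *
o=readout.get_obs(); M=R.from_quat(o["tcp_rot"]).as_matrix(); print(o["ee_pos"],M.round(3),"yaw y",np.degrees(np.arctan2(M[1,1],M[0,1])),o["q"],o["width"],o["force"],o["time"])
E
```

```text
[0.11640748 0.51170632 0.23089186] [[-0.975  0.222 -0.   ]
 [ 0.222  0.975 -0.001]
 [ 0.    -0.001 -1.   ]] yaw y 77.17549123113342 [ 1.20099591e+00  3.42470593e-01  1.52463020e+00  2.46823704e-05
  1.27539223e+00 -1.45977644e-01] 0.08564297154601003 [ 0.89744431  0.58519147 -0.70343661] 0.2
```

Call:
send_rows(dp=[[0.334, -0.264, 0], [0.334, -0.264, 0], [0.334, -0.264, 0], [0.334, -0.264, 0], [0.334, -0.264, 0], [0.334, -0.264, 0], [0.334, -0.264, 0], [0.334, -0.264, 0]], rot=[[0, 0, -22.2], [0, 0, -22.2], [0, 0, -22.2], [0, 0, -22.2], [0, 0, -22.2], [0, 0, -22.2], [0, 0, -22.2], [0, 0, -22.2]], claw=[1, 1, 1, 1, 1, 1, 1, 1], force=30)

```text
time: 0.87
ee_pos: [0.3792, 0.3036, 0.2314]
tcp_rot: [0.301, 0.954, 0.0, 0.0]
force: [1.1, 0.8, -0.1]
width: 0.0855
gripper_force: 0.0
```

Call:
send_rows(dp=[[0.066, -0.052, 0], [0.066, -0.052, 0], [0.066, -0.052, 0], [0.066, -0.052, 0], [0.066, -0.052, 0]], rot=[[0, 0, 0], [0, 0, 0], [0, 0, 0], [0, 0, 0], [0, 0, 0]], claw=[1, 1, 1, 1, 1])

```text
time: 1.28
ee_pos: [0.4436, 0.2532, 0.231]
tcp_rot: [0.301, 0.954, -0.0, -0.001]
force: [-0.4, 0.5, -0.4]
width: 0.0857
gripper_force: 0.0
```

Call:
send_rows(dp=[[0.006, -0.005, 0], [0.006, -0.005, -0.04], [0.006, -0.005, -0.08], [0.006, -0.005, -0.12], [0.006, -0.005, -0.15], [0.006, -0.005, -0.18], [0.006, -0.005, -0.204], [0.006, -0.005, -0.204]], rot=[[0, 0, 0], [0, 0, 0], [0, 0, 0], [0, 0, 0], [0, 0, 0], [0, 0, 0], [0, 0, 0], [0, 0, 0]], claw=[1, 1, 1, 1, 1, 1, 1, 1])

```text
time: 1.95
ee_pos: [0.4465, 0.248, 0.0234]
tcp_rot: [0.3, 0.954, -0.003, -0.003]
force: [-0.9, 0.1, 0.3]
width: 0.0855
gripper_force: 0.0
```

Call:
send_rows(dp=[[0, 0, 0], [0, 0, 0], [0, 0, 0], [0, 0, 0], [0, 0, 0], [0, 0, 0], [0, 0, 0], [0, 0, 0]], rot=[[0, 0, 0], [0, 0, 0], [0, 0, 0], [0, 0, 0], [0, 0, 0], [0, 0, 0], [0, 0, 0], [0, 0, 0]], claw=[0.3, 0, -0.3, -0.6, -0.6, -0.6, -0.6, -0.6])

```text
time: 2.62
ee_pos: [0.4508, 0.2487, 0.0292]
tcp_rot: [0.301, 0.954, 0.001, 0.001]
force: [-1.5, 0.7, 5.9]
width: 0.0413
gripper_force: 29.8
```

Call:
send_rows(dp=[[0, 0, 0.03], [0, 0, 0.07], [0, 0, 0.11], [0, 0, 0.153], [0, 0, 0.153], [0.01, -0.0376, 0.153], [0.02, -0.075, 0.153], [0.03, -0.113, 0.153]], rot=[[0, 0, 0], [0, 0, 0], [0, 0, 0], [0, 0, 0], [0, 0, 0], [0, 0, 0], [0, 0, 0], [0, 0, 0]], claw=[-0.6, -0.6, -0.6, -0.6, -0.6, -0.6, -0.6, -0.6])

```text
time: 3.28
ee_pos: [0.4802, 0.1345, 0.1816]
tcp_rot: [0.3, 0.954, 0.001, 0.001]
force: [0.8, -0.3, -2.1]
width: 0.0414
gripper_force: 31.4
```

Call:
send_rows(dp=[[0.01, -0.038, 0], [0.02, -0.075, 0], [0.03, -0.113, 0], [0.04, -0.15, 0], [0.05, -0.185, 0], [0.058, -0.2175, 0], [0.058, -0.2175, 0], [0.058, -0.2175, 0]], rot=[[0, 0, 0], [0, 0, 0], [0, 0, 0], [0, 0, 0], [0, 0, 0], [0, 0, 0], [0, 0, 0], [0, 0, 0]], claw=[-0.6, -0.6, -0.6, -0.6, -0.6, -0.6, -0.6, -0.6])

```text
time: 3.95
ee_pos: [0.5381, -0.0839, 0.1807]
tcp_rot: [0.302, 0.953, 0.0, 0.0]
force: [-0.6, 0.9, -0.9]
width: 0.0413
gripper_force: 31.4
```

Call:
send_rows(dp=[[0.001, 0.002, -0.03], [0.001, 0.002, -0.06], [0.001, 0.002, -0.09], [0.001, 0.002, -0.11], [0.001, 0.002, -0.125], [0.001, 0.002, -0.136], [0.001, 0.002, -0.142], [0.001, 0.002, -0.142]], rot=[[0, 0, 0], [0, 0, 0], [0, 0, 0], [0, 0, 0], [0, 0, 0], [0, 0, 0], [0, 0, 0], [0, 0, 0]], claw=[-0.6, -0.6, -0.6, -0.6, -0.6, -0.6, -0.6, -0.6])

```text
time: 4.62
ee_pos: [0.5388, -0.0794, 0.0382]
tcp_rot: [0.3, 0.954, 0.0, -0.0]
force: [-0.8, -0.4, -1.6]
width: 0.0414
gripper_force: 31.4
```

```bash
python3 - <<'E'
from h import *
t=cap("top"); s=cap("scene"); a=t["img"][130:240,320:500]; b=s["img"][190:340,160:370]
I=np.zeros((600,800,3),np.uint8); A=cv2.resize(a,(400,244)); B=cv2.resize(b,(400,286)); I[:244,:400]=A; I[:286,400:]=B
cv2.imwrite("pics/z2.png",I[:290])
print(readout.get_obs()["ee_pos"])
E
```

```text
[ 0.53953349 -0.07990123  0.03910223]
```

View pics/z2.png

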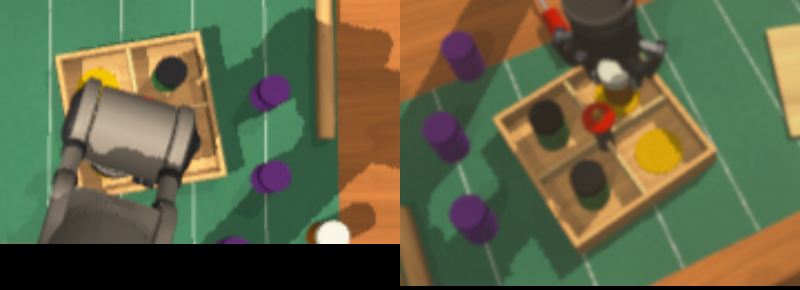

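The crops show the held jar over the near yellow pad, behind the red seat at crop pixel (615,80). I'll lower it the last 2 mm and release.

Call:
send_rows(dp=[[0, 0, -0.002], [0, 0, -0.002], [0, 0, -0.002], [0, 0, -0.002], [0, 0, -0.002], [0, 0, -0.002], [0, 0, 0.03], [0, 0, 0.07]], rot=[[0, 0, 0], [0, 0, 0], [0, 0, 0], [0, 0, 0], [0, 0, 0], [0, 0, 0], [0, 0, 0], [0, 0, 0]], claw=[-0.6, 0.4, 0.4, 0.4, 0.4, 0.4, 0.4, 0.4])

```text
time: 5.38
ee_pos: [0.5368, -0.0797, 0.1062]
tcp_rot: [0.301, 0.954, -0.0, -0.004]
force: [1.7, 0.1, 0.2]
width: 0.0596
gripper_force: 0.0
```

Call:
send_rows(dp=[[0, 0, 0.04], [0, 0, 0.08], [-0.013, -0.037, 0.08], [-0.026, -0.074, 0.08], [-0.039, -0.111, 0.08], [-0.052, -0.148, 0.08], [-0.065, -0.185, 0.08], [-0.078, -0.222, 0.08]], rot=[[0, 0, 0], [0, 0, 0], [0, 0, -7], [0, 0, -14], [0, 0, -21], [0, 0, -28], [0, 0, -35], [0, 0, -42]], claw=[1, 1, 1, 1, 1, 1, 1, 1])

```text
time: 6.05
ee_pos: [0.4601, -0.3039, 0.1886]
tcp_rot: [0.625, 0.781, 0.0, 0.0]
force: [1.2, -1.6, -0.7]
width: 0.0852
gripper_force: 0.0
```

Call:
send_rows(dp=[[-0.013, -0.034, 0], [-0.0256, -0.068, 0], [-0.0256, -0.068, 0], [-0.0256, -0.068, 0], [-0.0256, -0.068, 0], [-0.0256, -0.068, 0], [-0.0256, -0.068, -0.03], [-0.0256, -0.068, -0.06]], rot=[[0, 0, -7], [0, 0, -14], [0, 0, -21], [0, 0, -28], [0, 0, -35], [0, 0, -42], [0, 0, -48], [0, 0, -48]], claw=[1, 1, 1, 1, 1, 1, 1, 1])

```text
time: 6.72
ee_pos: [0.4363, -0.3714, 0.1294]
tcp_rot: [0.888, 0.459, 0.001, 0.003]
force: [-0.7, -0.7, -1.1]
width: 0.085
gripper_force: 0.0
```

```bash
python3 - <<'E'
from h import *
o=readout.get_obs(); M=R.from_quat(o["tcp_rot"]).as_matrix(); print(o["ee_pos"],"yaw y",np.degrees(np.arctan2(M[1,1],M[0,1])))
s=cap("scene"); 
for b in blobs(s,(0,0,140),(179,70,255),(200,200,330,300))[0]: print(b,ray(s,*b[0],.074))
print(readout.get_obs()["ee_pos"])
E
```

```text
[ 0.43625147 -0.37139564  0.12940621] yaw y -35.36081852856372
(array([303.6, 226.5]), np.int32(109), array([289, 200,  29,  53], dtype=int32)) [ 0.57171656 -0.01370252  0.074     ]
(array([272.3, 226.4]), np.int32(228), array([264, 219,  18,  16], dtype=int32)) [ 0.53879432 -0.08009612  0.074     ]
(array([218.9, 231.7]), np.int32(36), array([215, 222,   9,  20], dtype=int32)) [ 0.49645606 -0.19832393  0.074     ]
[ 0.43329077 -0.36815823  0.12206753]
```

Call:
send_rows(dp=[[0.001, -0.003, -0.03], [0.001, -0.003, -0.06], [0.001, -0.003, -0.085], [0.001, -0.003, -0.098], [0.001, -0.003, -0.098], [0.001, -0.003, -0.098]], rot=[[0, 0, 0], [0, 0, 0], [0, 0, 0], [0, 0, 0], [0, 0, 0], [0, 0, 0]], claw=[1, 1, 1, 1, 1, 1])

```text
time: 7.27
ee_pos: [0.4364, -0.3733, 0.0305]
tcp_rot: [0.887, 0.462, -0.0, -0.0]
force: [-0.6, -0.1, 0.5]
width: 0.0853
gripper_force: 0.0
```

Call:
send_rows(dp=[[0, 0, 0], [0, 0, 0], [0, 0, 0], [0, 0, 0], [0, 0, 0], [0, 0, 0], [0, 0, 0], [0, 0, 0]], rot=[[0, 0, 0], [0, 0, 0], [0, 0, 0], [0, 0, 0], [0, 0, 0], [0, 0, 0], [0, 0, 0], [0, 0, 0]], claw=[0.3, 0, -0.3, -0.6, -0.6, -0.6, -0.6, -0.6])

```text
time: 7.93
ee_pos: [0.4367, -0.3736, 0.0316]
tcp_rot: [0.887, 0.462, 0.0, 0.001]
force: [-1.0, 2.3, 4.9]
width: 0.0411
gripper_force: 29.8
```

Call:
send_rows(dp=[[0, 0, 0.03], [0, 0, 0.07], [0, 0, 0.11], [0, 0, 0.15], [0, 0, 0.15], [0.02, 0.031, 0.15], [0.04, 0.062, 0.15], [0.06, 0.093, 0.15]], rot=[[0, 0, 0], [0, 0, 0], [0, 0, 0], [0, 0, 0], [0, 0, 0], [0, 0, 0], [0, 0, 0], [0, 0, 0]], claw=[-0.6, -0.6, -0.6, -0.6, -0.6, -0.6, -0.6, -0.6])

```text
time: 8.6
ee_pos: [0.4965, -0.2795, 0.1804]
tcp_rot: [0.888, 0.461, 0.0, 0.0]
force: [0.5, -0.7, -0.6]
width: 0.0412
gripper_force: 31.4
```

Call:
send_rows(dp=[[0.02, 0.031, 0], [0.04, 0.062, 0], [0.06, 0.093, 0], [0.08, 0.124, 0], [0.1, 0.155, 0], [0.12, 0.186, 0], [0.138, 0.214, 0], [0.138, 0.214, 0]], rot=[[0, 0, 0], [0, 0, 0], [0, 0, 0], [0, 0, 0], [0, 0, 0], [0, 0, 0], [0, 0, 0], [0, 0, 0]], claw=[-0.6, -0.6, -0.6, -0.6, -0.6, -0.6, -0.6, -0.6])

```text
time: 9.27
ee_pos: [0.6366, -0.0604, 0.1797]
tcp_rot: [0.886, 0.464, 0.001, -0.001]
force: [-0.9, -0.8, -1.6]
width: 0.0415
gripper_force: 31.4
```

```bash
python3 - <<'E'
from h import *
s=cap("scene"); o=readout.get_obs(); print(o["ee_pos"],o["width"],o["gripper_force"],o["q"])
E
```

```text
[ 0.63526454 -0.06304387  0.17956072] 0.04114372965150841 31.39846220612526 [-2.19146024e-01  5.91217315e-01  1.26107023e+00  5.57751781e-04
  1.28964870e+00  3.87292909e-01]
```

Call:
send_rows(dp=[[0, -0.003, -0.03], [0, -0.003, -0.06], [0, -0.003, -0.09], [0, -0.003, -0.11], [0, -0.003, -0.125], [0, -0.003, -0.134], [0, -0.003, -0.139], [0, -0.003, -0.139]], rot=[[0, 0, 0], [0, 0, 0], [0, 0, 0], [0, 0, 0], [0, 0, 0], [0, 0, 0], [0, 0, 0], [0, 0, 0]], claw=[-0.6, -0.6, -0.6, -0.6, -0.6, -0.6, -0.6, -0.6])

```text
time: 9.98
ee_pos: [0.634, -0.0699, 0.0409]
tcp_rot: [0.887, 0.461, -0.0, -0.0]
force: [-0.8, -0.1, -1.9]
width: 0.0409
gripper_force: 31.3
```

Call:
send_rows(dp=[[0, 0, -0.001], [0, 0, -0.001], [0, 0, -0.001], [0, 0, -0.001], [0, 0, -0.001], [0, 0, -0.001], [0, 0, 0.03], [0, 0, 0.07]], rot=[[0, 0, 0], [0, 0, 0], [0, 0, 0], [0, 0, 0], [0, 0, 0], [0, 0, 0], [0, 0, 0], [0, 0, 0]], claw=[-0.6, -0.6, 0.4, 0.4, 0.4, 0.4, 0.4, 0.4])

```text
time: 10.65
ee_pos: [0.632, -0.0687, 0.1085]
tcp_rot: [0.887, 0.462, -0.003, -0.003]
force: [0.3, 0.4, 0.3]
width: 0.0594
gripper_force: 0.0
```

```bash
python3 - <<'E'
from h import *
t=cap("top"); s=cap("scene")
for b in blobs(s,(0,0,140),(179,70,255),(250,210,330,300))[0]: print("cap",b,ray(s,*b[0],.074).round(4))
for c,w,lab in((t,(240,130,320,205),"top"),(s,(345,190,435,270),"scene")):
    _,m=blobs(c,(12,40,120),(32,190,255),w)
    cn=max(cv2.findContours(cv2.morphologyEx(m,cv2.MORPH_OPEN,np.ones((2,2))),0,2)[0],key=cv2.contourArea)
    P=np.array([ray(c,*p[0],.008)[:2] for p in cn],np.float32); print(lab,"cover",cv2.minAreaRect(P*1000))
for c,w,x,y in((t,0,262,150),(s,0,370,200)):
    I=cv2.resize(c["img"][y:y+40,x:x+40],(400,400),interpolation=cv2.INTER_NEAREST); cv2.imwrite(f"pics/g{x}.png",I)
A=np.hstack([cv2.imread("pics/g262.png"),cv2.imread("pics/g370.png")])
cv2.imwrite("pics/z3.png",A)
E
```

```text
cap (array([267.2, 228.6]), np.int32(64), array([264, 221,   9,  14], dtype=int32)) [ 0.5389 -0.0932  0.074 ]
cap (array([315.5, 248.8]), np.int32(62), array([308, 235,  17,  30], dtype=int32)) [ 0.6364 -0.0135  0.074 ]
cap (array([296.2, 258.3]), np.int32(118), array([291, 250,  11,  17], dtype=int32)) [ 0.6384 -0.0629  0.074 ]
top cover ((633.245361328125, 190.72842407226562), (161.9662628173828, 162.59742736816406), 73.07669067382812)
scene cover ((640.169921875, 192.9217071533203), (163.28836059570312, 164.0283966064453), 72.9800033569336)
```

View pics/z3.png

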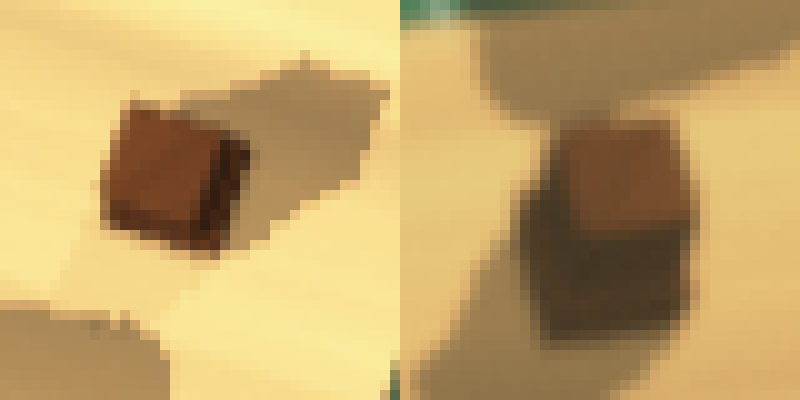

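```bash
python3 - <<'E'
from h import *
t=cap("top"); s=cap("scene")
print(ray(t,277.7,166,.062),ray(s,392.1,216.8,.062))
print("red fast", [ray(c,*p,.088) for c,p in((t,(384.4,179.5)),(s,(263.5,252.7)))])
o=readout.get_obs(); print(o["ee_pos"])
x,y=384-20,180-20
cv2.imwrite("pics/z4.png",np.hstack([cv2.resize(c["img"][y:y+40,x:x+40],(400,400),interpolation=cv2.INTER_NEAREST) for c,x,y in((t,364,160),(s,244,230))]))
E
```

```text
[0.63645511 0.1941855  0.062     ] [0.63612773 0.1926187  0.062     ]
red fast [array([ 0.59576524, -0.12106043,  0.088     ]), array([ 0.59970213, -0.12505398,  0.088     ])]
[ 0.63521039 -0.06938405  0.11295007]
```

View pics/z4.png

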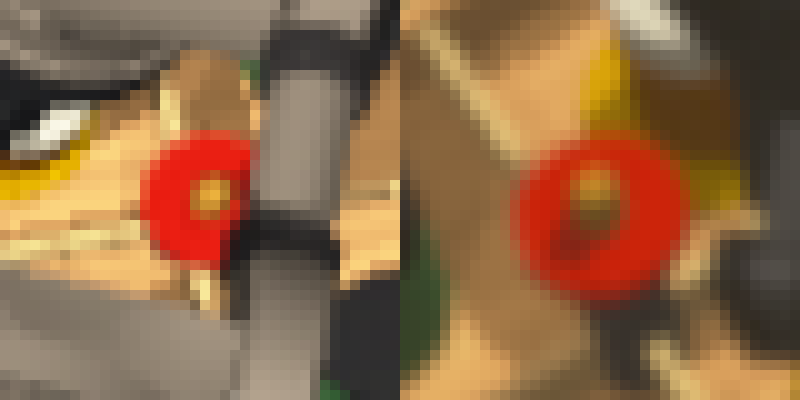

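Zooms: the grip's top face is centred at about (277.7,166.0) in top and (392.1,216.8) in scene. The two rays agree within 2 mm. The brass pin tip is at top (384.6,178.8) and scene (262.9,247.5).

Call:
send_rows(dp=[[0, 0, 0.04], [0, 0, 0.087], [0, 0.04, 0.087], [0, 0.08, 0.087], [0, 0.12, 0.087], [0, 0.16, 0.087], [0, 0.2, 0.087], [0, 0.24, 0.087]], rot=[[0, 0, 0], [0, 0, 0], [0, 0, 6], [0, 0, 12], [0, 0, 18.5], [0, 0, 18.5], [0, 0, 18.5], [0, 0, 18.5]], claw=[0.4, 0.4, 0.4, 0.6, 0.6, 0.6, 0.6, 0.6])

```text
time: 11.52
ee_pos: [0.6335, 0.1725, 0.1967]
tcp_rot: [0.801, 0.598, -0.001, -0.001]
force: [0.3, -1.2, -0.8]
width: 0.0683
gripper_force: 0.0
```

```bash
python3 - <<'E'
from h import *
t=cap("top"); s=cap("scene")
print("tip",ray(t,384.6,178.8,.102),ray(s,262.9,247.5,.102),"seat",ray(s,263.5,251,.088))
for b in blobs(s,(0,0,140),(179,70,255),(250,210,330,275))[0]: print("cap",b,ray(s,*b[0],.074).round(4))
for nm,lo,hi,z in(("red",(0,180,110),(6,255,255),.088),("blk",(0,0,0),(179,140,60),.066),("cap",(0,0,140),(179,70,255),.074)):
    for b in blobs(t,lo,hi,(340,140,425,225))[0]: print(nm,b,ray(t,*b[0],z).round(4))
o=readout.get_obs(); M=R.from_quat(o["tcp_rot"]).as_matrix(); print(o["ee_pos"],"yaw y",np.degrees(np.arctan2(M[1,1],M[0,1])))
E
```

```text
tip [ 0.5960573 -0.1202088  0.102    ] [ 0.59411771 -0.12237064  0.102     ] seat [ 0.59581259 -0.12349374  0.088     ]
cap (array([308.2, 235.4]), np.int32(144), array([294, 210,  31,  56], dtype=int32)) [ 0.5979 -0.0139  0.074 ]
cap (array([272.3, 226.5]), np.int32(229), array([264, 219,  18,  16], dtype=int32)) [ 0.539  -0.0802  0.074 ]
cap (array([292.1, 258. ]), np.int32(258), array([283, 249,  19,  18], dtype=int32)) [ 0.6337 -0.0709  0.074 ]
red (array([384.4, 179.5]), np.int32(128), array([378, 173,  14,  14], dtype=int32)) [ 0.5958 -0.1211  0.088 ]
blk (array([396.6, 162.2]), np.int32(146), array([390, 156,  14,  14], dtype=int32)) [ 0.6506 -0.1594  0.066 ]
blk (array([402.5, 193.9]), np.int32(144), array([396, 188,  14,  13], dtype=int32)) [ 0.5563 -0.1766  0.066 ]
cap (array([342. , 172.5]), np.int32(34), array([342, 156,   1,  34], dtype=int32)) [0.6171 0.0024 0.074 ]
cap (array([366.2, 167.5]), np.int32(157), array([360, 161,  14,  14], dtype=int32)) [ 0.6326 -0.0689  0.074 ]
cap (array([369.1, 199.6]), np.int32(158), array([363, 193,  14,  14], dtype=int32)) [ 0.5377 -0.0777  0.074 ]
[0.63277337 0.17701048 0.19640144] yaw y -16.140730828547266
```

Call:
send_rows(dp=[[0.0035, 0.0165, 0], [0.0035, 0.0165, -0.03], [0.0035, 0.0165, -0.06], [0.0035, 0.0165, -0.09], [0.0035, 0.0165, -0.12], [0.0035, 0.0165, -0.145], [0.0035, 0.0165, -0.165], [0.0035, 0.0165, -0.165]], rot=[[0, 0, -0.8], [0, 0, -0.8], [0, 0, -0.8], [0, 0, -0.8], [0, 0, -0.8], [0, 0, -0.8], [0, 0, -0.8], [0, 0, -0.8]], claw=[0.6, 0.6, 0.6, 0.6, 0.6, 0.6, 0.6, 0.6])

```text
time: 12.28
ee_pos: [0.634, 0.1858, 0.0269]
tcp_rot: [0.806, 0.592, -0.005, -0.002]
force: [-1.9, -0.4, -1.0]
width: 0.0685
gripper_force: 0.0
```

Call:
send_rows(dp=[[0, 0, 0], [0, 0, 0], [0, 0, 0], [0, 0, 0], [0, 0, 0], [0, 0, 0], [0, 0, 0], [0, 0, 0]], rot=[[0, 0, 0], [0, 0, 0], [0, 0, 0], [0, 0, 0], [0, 0, 0], [0, 0, 0], [0, 0, 0], [0, 0, 0]], claw=[0.6, 0.3, 0, -0.2, -0.4, -0.6, -0.6, -0.6], force=60)

```text
time: 12.95
ee_pos: [0.6386, 0.1875, 0.0352]
tcp_rot: [0.805, 0.593, 0.001, 0.001]
force: [-2.1, -0.7, 6.1]
width: 0.0312
gripper_force: 62.4
```

Call:
send_rows(dp=[[0, 0, 0.015], [0, 0, 0.03], [0, 0, 0.055], [0, 0, 0.085], [0, 0, 0.115], [0, 0, 0.145], [0, 0, 0.165], [0, 0, 0.165]], rot=[[0, 0, 0], [0, 0, 0], [0, 0, 0], [0, 0, 0], [0, 0, 0], [0, 0, 0], [0, 0, 0], [0, 0, 0]], claw=[-0.6, -0.6, -0.6, -0.6, -0.6, -0.6, -0.6, -0.6])

```text
time: 13.62
ee_pos: [0.6401, 0.1876, 0.2042]
tcp_rot: [0.805, 0.593, 0.004, 0.002]
force: [0.8, 0.4, -2.2]
width: 0.031
gripper_force: 61.5
```

Call:
send_rows(dp=[[-0.004, -0.03, 0], [-0.008, -0.06, 0], [-0.012, -0.09, 0], [-0.016, -0.12, 0], [-0.02, -0.15, 0], [-0.024, -0.18, 0], [-0.028, -0.21, 0], [-0.032, -0.24, 0]], rot=[[0, 0, 4], [0, 0, 8], [0, 0, 12], [0, 0, 16], [0, 0, 20], [0, 0, 24], [0, 0, 27.4], [0, 0, 27.4]], claw=[-0.6, -0.6, -0.6, -0.6, -0.6, -0.6, -0.6, -0.6])

```text
time: 14.28
ee_pos: [0.6047, -0.054, 0.1964]
tcp_rot: [0.641, 0.768, -0.001, -0.001]
force: [1.1, -0.2, -3.0]
width: 0.0311
gripper_force: 61.2
```

Call:
send_rows(dp=[[-0.003, -0.03, 0], [-0.007, -0.06, 0], [-0.01, -0.074, 0], [-0.01, -0.074, 0], [-0.01, -0.074, 0], [-0.01, -0.074, 0]], rot=[[0, 0, 0], [0, 0, 0], [0, 0, 0], [0, 0, 0], [0, 0, 0], [0, 0, 0]], claw=[-0.6, -0.6, -0.6, -0.6, -0.6, -0.6])

```text
time: 14.78
ee_pos: [0.5957, -0.1256, 0.1975]
tcp_rot: [0.642, 0.767, 0.0, -0.001]
force: [-0.3, -0.1, -3.2]
width: 0.0312
gripper_force: 61.3
```

```bash
python3 - <<'E'
from h import *
t=cap("top"); s=cap("scene")
o=readout.get_obs(); M=R.from_quat(o["tcp_rot"]).as_matrix(); print(o["ee_pos"],"yaw y",np.degrees(np.arctan2(M[1,1],M[0,1])),o["force"])
cv2.imwrite("pics/z5.png",np.hstack([cv2.resize(t["img"][130:240,320:450],(390,330)),cv2.resize(s["img"][165:335,180:380],(400,340))[:330]]))
# cover plate outline, scene (top face z = tcp-.0352+.008)
z=o["ee_pos"][2]-.0352+.008
E
```

```text
[ 0.59597812 -0.12521646  0.19794764] yaw y 10.174438961123084 [-0.58733024  0.19331936 -3.89350413]
```

View pics/z5.png

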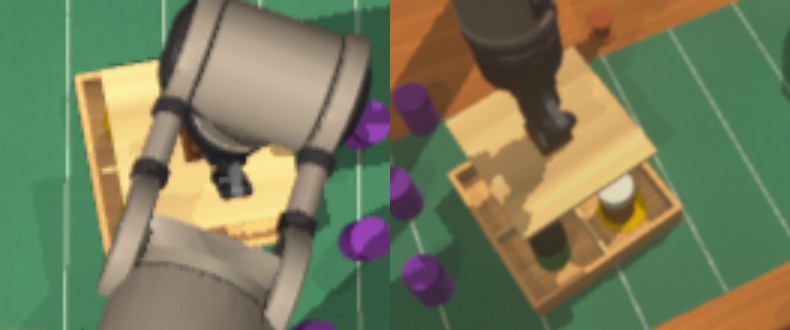

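```bash
python3 - <<'E'
from h import *
s=cap("scene"); o=readout.get_obs(); print(o["ee_pos"])
for z in(.171,.163):
    L,Rr,B=[ray(s,u,v,z)[:2] for u,v in((208.5,225),(312.5,241),(247,283.5))]
    print(z,(L+Rr)/2,np.linalg.norm(L-B),np.linalg.norm(Rr-B),np.degrees(np.arctan2(*(Rr-B)[::-1])))
E
python3 - <<'E'
import sys; sys.path.insert(0,'.')
from h import *
s=cap("scene")
I=s["img"][215:295,200:320]; cv2.imwrite("pics/z6.png",cv2.resize(I,(780,520),interpolation=cv2.INTER_NEAREST))
E
```

```text
[ 0.59604542 -0.12531413  0.19812151]
0.171 [ 0.59454931 -0.12002042] 0.15937100038987406 0.15567872456749285 99.89457655726929
0.163 [ 0.59020853 -0.11943819] 0.16105501234387662 0.1573237216655484 99.89457655726929
```

View pics/z6.png

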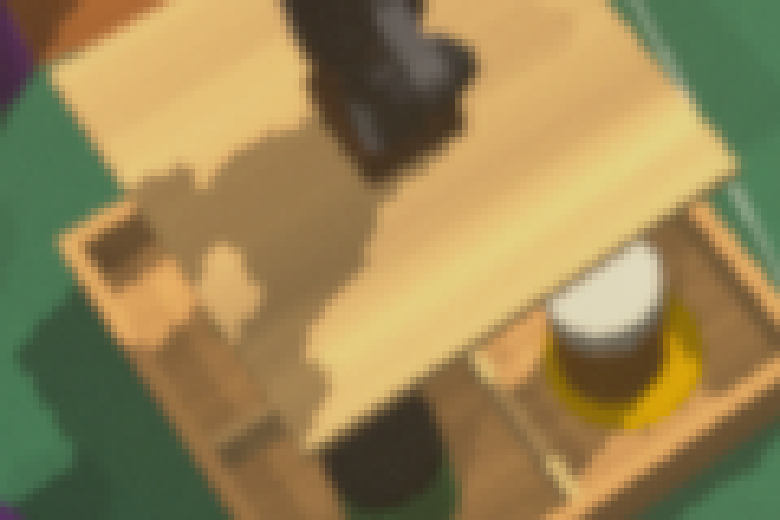

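Call:
send_rows(dp=[[0, -0.0015, -0.015], [0, -0.0015, -0.03], [0, -0.0015, -0.045], [0, -0.0015, -0.052], [0, -0.0015, -0.056], [0, -0.0015, -0.059], [0, -0.0015, -0.062], [0, -0.0015, -0.062]], rot=[[0, 0, 0], [0, 0, 0], [0, 0, 0], [0, 0, 0], [0, 0, 0], [0, 0, 0], [0, 0, 0], [0, 0, 0]], claw=[-0.6, -0.6, -0.6, -0.6, -0.6, -0.6, -0.6, -0.6])

```text
time: 15.65
ee_pos: [0.5961, -0.1282, 0.1364]
tcp_rot: [0.642, 0.767, 0.0, 0.0]
force: [-0.5, 0.0, -2.6]
width: 0.0312
gripper_force: 61.2
```

Call:
send_rows(dp=[[0, 0, -0.001], [0, 0, -0.002], [0, 0, -0.003], [0, 0, -0.004], [0, 0, -0.004], [0, 0, -0.004]], rot=[[0, 0, 0], [0, 0, 0], [0, 0, 0], [0, 0, 0], [0, 0, 0], [0, 0, 0]], claw=[-0.6, -0.6, -0.6, -0.6, -0.6, -0.6])

```text
time: 16.15
ee_pos: [0.5961, -0.1283, 0.1324]
tcp_rot: [0.642, 0.766, 0.0, 0.0]
force: [1.1, 0.2, -3.1]
width: 0.031
gripper_force: 61.3
```

Call:
send_rows(dp=[[0, 0, -0.001], [0, 0, -0.002], [0, 0, -0.003], [0, 0, -0.004], [0, 0, -0.005], [0, 0, -0.006], [0, 0, -0.006], [0, 0, -0.006]], rot=[[0, 0, 0], [0, 0, 0], [0, 0, 0], [0, 0, 0], [0, 0, 0], [0, 0, 0], [0, 0, 0], [0, 0, 0]], claw=[-0.6, -0.6, -0.6, -0.6, -0.6, -0.6, -0.6, -0.6])

```text
time: 16.82
ee_pos: [0.5961, -0.1283, 0.1262]
tcp_rot: [0.642, 0.766, 0.0, 0.0]
force: [3.8, 0.4, -3.2]
width: 0.0313
gripper_force: 61.3
```

Call:
send_rows(dp=[[0.0015, 0, 0], [0.0015, 0, -0.001], [0.0015, 0, -0.002], [0.0015, 0, -0.003], [0.0015, 0, -0.003], [0.0015, 0, -0.003]], rot=[[0, 0, 0], [0, 0, 0], [0, 0, 0], [0, 0, 0], [0, 0, 0], [0, 0, 0]], claw=[-0.6, -0.6, -0.6, -0.6, -0.6, -0.6])

```text
time: 17.32
ee_pos: [0.5972, -0.1283, 0.1233]
tcp_rot: [0.642, 0.766, -0.0, -0.0]
force: [-2.2, 0.9, -1.5]
width: 0.0312
gripper_force: 61.4
```

Call:
send_rows(dp=[[0, 0, -0.001], [0, 0, -0.002], [0, 0, -0.003], [0, 0, -0.003], [0, 0, -0.003], [0, 0, -0.003]], rot=[[0, 0, 0], [0, 0, 0], [0, 0, 0], [0, 0, 0], [0, 0, 0], [0, 0, 0]], claw=[-0.6, -0.6, -0.6, -0.6, -0.6, -0.6])

```text
time: 17.82
ee_pos: [0.5973, -0.1283, 0.1205]
tcp_rot: [0.642, 0.766, -0.0, 0.0]
force: [-3.0, 0.3, 3.0]
width: 0.0307
gripper_force: 62.0
```

Call:
send_rows(dp=[[-0.0007, 0, -0.001], [-0.0007, 0, -0.002], [-0.0007, 0, -0.003], [-0.0007, 0, -0.004], [-0.0007, 0, -0.005], [-0.0007, 0, -0.005], [-0.0007, 0, -0.005]], rot=[[0, 0, 0], [0, 0, 0], [0, 0, 0], [0, 0, 0], [0, 0, 0], [0, 0, 0], [0, 0, 0]], claw=[-0.6, -0.6, -0.6, -0.6, -0.6, -0.6, -0.6])

```text
time: 18.4
ee_pos: [0.5972, -0.1284, 0.1157]
tcp_rot: [0.642, 0.766, 0.0, 0.001]
force: [-0.5, 0.3, 5.6]
width: 0.0311
gripper_force: 62.4
```

Call:
send_rows(dp=[[0, 0, -0.001], [0, 0, -0.002], [0, 0, -0.002], [0, 0, -0.002]], rot=[[0, 0, 0], [0, 0, 0], [0, 0, 0], [0, 0, 0]], claw=[-0.6, -0.6, -0.6, -0.6])

```text
time: 18.73
ee_pos: [0.5973, -0.1284, 0.1151]
tcp_rot: [0.642, 0.767, 0.0, 0.001]
force: [-3.1, 1.1, 13.2]
width: 0.0309
gripper_force: 63.5
```

Call:
send_rows(dp=[[0, 0, 0], [0, 0, 0], [0, 0, 0]], rot=[[0, 0, 0], [0, 0, 0], [0, 0, 0]], claw=[-0.6, -0.6, -0.6])

```text
time: 18.98
ee_pos: [0.5973, -0.1284, 0.1152]
tcp_rot: [0.642, 0.767, 0.0, 0.001]
force: [-4.3, 1.8, 14.1]
width: 0.0312
gripper_force: 63.5
```

```bash
python3 - <<'E'
from h import *
s=cap("scene"); o=readout.get_obs(); print(o["ee_pos"],o["force"],o["wrist_torque"],o["gripper_force"])
cv2.imwrite("pics/z7.png",cv2.resize(s["img"][165:335,120:400],(784,476)))
E
```

```text
[ 0.59724544 -0.12839787  0.11515317] [-4.67603763  0.63432357 13.93991834] [0.27063987 0.84132206 0.00577029] 63.50094795227051
```

View pics/z7.png

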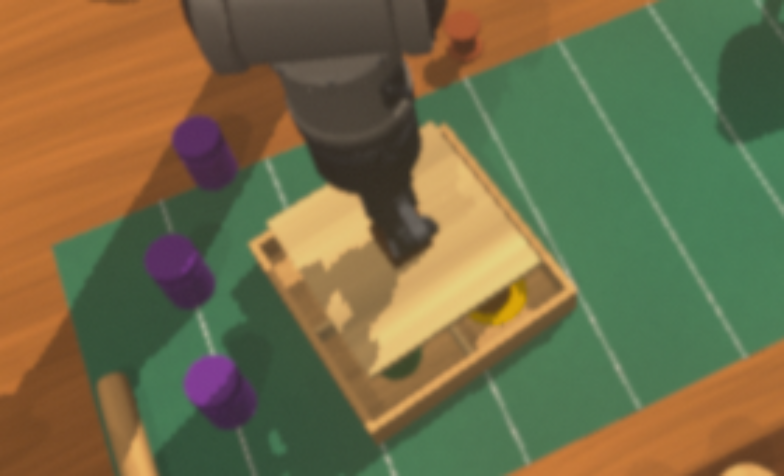

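The cover sits level and square over the crate, with its lower corner at crop pixel (372,375). Its underside is at about 80 mm and it carries 14 N, so the seat is on its stop. I'm handing in.

```bash
python3 -c "
from station import robot
print(robot.close_job())"
```

```text
the job is handed in; nothing more can be done
None
```

I handed the job in at about 19 s: both amber jars stand on the yellow pads, and the cover is on the pin, square and held down on its seat at about 14 N; the verdict was not shown to me.

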